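# Load and pump down the filter drying box

## Task

Dry the filters: press the red thumb latch so the drying box's lid springs open, then put every filter holder on the bench into the box, each through a slot of its own: tilt it so that its foot goes in toe first, then stand it upright on the floor inside, stem up through the slot and toe to the left (away from the pump), and let go. When all are in, snap the lid shut so that it stays latched and give the pump lever three full strokes, all the way down and all the way back up each time. Leave the vials, the beaker and the petri dish alone.

Things in the scene. Friction and masses are not known exactly. Their poses are not given: they have to be found in the camera images.
- drying_box: fixed drying box, 130 (x) x 230 (y) mm, white walls; origin at the worktop under its centre, -x is its front (towards the robot), z up. Inside floor 6 mm above the worktop; slotted metal deck with underside at 52 and top at 56 mm; the space under the deck is open right across. Clear lid over it; hand pump with a red-gripped lever at its right (-y) side.
- slot_0 (a point): centre of the left slot (box frame x = -30, y = +48 mm) at the deck's top. Each slot is 30 mm in box y by 48 mm in x; a holder's foot (50 mm long, 36 wide) passes only tilted, toe first. Any holder may go in any slot. Lean the stem 35 to 40 degrees left, toe down and left, move along the foot, then right it; fill from the right. The stem stands 48 mm out of the deck then.
- slot_1 (a point): centre of the middle slot (y = -16 mm), as slot_0
- slot_2 (a point): centre of the right slot (y = -80 mm), as slot_0
- lid (a joint): lid angle, rad: 0 shut and latched, 1.55 fully open. Hinge along the box's y axis at the back (point lid_hinge). A spring holds it open (about 2 to 4 N at its front edge to bring it down, then up to about 10 N over the latch); unlatched it springs back open. Only the latch frees it. To shut it push its top panel from behind near the front edge, round the hinge, then press it down.
- lid_hinge (a point): middle of the lid's hinge line, box frame x = 65, z = 60 mm
- lid_front_edge (a point): middle of the lid's front upper edge: 130 mm ahead of the hinge line and 60 mm above it when shut (120 mm over the worktop). The lid is a hollow dome 60 mm high, 230 mm wide (y), walls 4 mm; opened, its top panel is at the back.
- latch (a joint): thumb latch angle, rad: 0 at rest, at about 0.15 it lets go of the lid, 0.30 is its stop; springs back; about 2 to 6 N on the pad.
- latch_pad (a point): centre of the top of the red latch pad in front of the box, about 37 mm over the worktop, 120 mm ahead of the box's centre; pad about 26 x 30 mm; press down, it moves about 7 mm to let go, 14 mm to its stop
- pump_lever (a joint): pump lever angle, rad: 0 fully up (rest), 0.60 fully down; springs back by itself; about 2 to 5 N on the grip. Turns about the box's y axis at point lever_pivot.
- lever_pivot (a point): pivot of the pump lever, box frame x = 42, y = -160, z = 110 mm
- lever_grip (a point): on top of the lever's red grip (60 x 22 x 16 mm), 120 mm from the pivot towards the box's front; at rest the lever rises 0.35 rad to the front, so the grip goes from about 160 mm over the worktop down to about 89 mm
- holder_blue: L-shaped filter holder, 0.09 kg: steel foot plate 50 x 36 x 6 mm with a white filter disc, and an upright blue plastic stem 10 mm (x) by 12 mm (y), its top 98 mm above the foot's underside. Origin: on the stem's axis at the underside of the foot; z up the stem, the foot reaches from 44 mm in -x (the toe) to 6 mm in +x. Starts upright on the worktop. May be absent.
- holder_green: L-shaped filter holder, 0.09 kg: steel foot plate 50 x 36 x 6 mm with a white filter disc, and an upright green plastic stem 10 mm (x) by 12 mm (y), its top 98 mm above the foot's underside. Origin: on the stem's axis at the underside of the foot; z up the stem, the foot reaches from 44 mm in -x (the toe) to 6 mm in +x. Starts upright on the worktop. May be absent.
- holder_yellow: L-shaped filter holder, 0.09 kg: steel foot plate 50 x 36 x 6 mm with a white filter disc, and an upright yellow plastic stem 10 mm (x) by 12 mm (y), its top 98 mm above the foot's underside. Origin: on the stem's axis at the underside of the foot; z up the stem, the foot reaches from 44 mm in -x (the toe) to 6 mm in +x. Starts upright on the worktop. May be absent.
- left_wall (a point): middle of the box's left (+y) wall, box frame y = +115, z = 30 mm
- vial_black: brown vial with black cap, 22 mm across, 48 mm tall; bystander, origin at its underside
- vial_red: brown vial with red cap, 22 mm across, 48 mm tall; bystander, origin at its underside
- beaker: small glass beaker, 44 mm across, 58 mm tall; bystander, origin at its underside
- petri_dish: petri dish, 59 mm across, 15 mm tall; bystander, origin at its underside
Things that resemble listed ones, but are neither listed nor needed, are in the scene too. What is shaped like the holder_green but turquoise is not meant.

How it is judged:
By the outcome, as a careful person would: the job done as asked, in the order asked, and still so for the second after the job is handed in, with the robot touching nothing.
Of holder_blue, holder_green, holder_yellow only 2 to 3 are there at a start; the rules pass over those that are not, and their reading is None.
At some moment in a run one of holder_blue, holder_green, holder_yellow may be knocked a few centimetres aside while the robot is not near it.
It also fails if it takes over 210 s, if anything falls off the work surface, if the arm or the gripper's body presses on something with over 40 N, if the wrist force passes 120 N, or if a joint passes its speed limit or range.

## Robot

A 6-joint arm with a two-finger parallel gripper is mounted at the origin on a cart in front of the work surface, level with it; the furniture and walls round the work are solid. World frame = base frame: x ahead of the robot, y to its left, z up, the work surface at z = 0. Lengths are in m, angles in rad, forces in N, time in s.
With the tool pointing down it reaches from about 0.3 to 0.95 m from the base axis. Payload 3.1 kg.
Tool frame: the origin (TCP) lies at the very end of the fingers, on their centre line; the grasp point (between the pads) lies r.pinch_z behind it (r.pinch_z is the distance from the TCP to the grasp point, in m); z points along the fingers, y is the line along which they close (so a half turn about z gives the same grasp; the last joint's range is limited). The gripper opens to 85 mm and grips with 20 to 120 N. Pads are 22 mm wide; open, the fingers measure 114 mm over their backs; the gripper's body (76 mm by 85 mm) begins 54 mm behind the grasp point. The pads swing forward as they close: fully open they stand 13 mm farther back than shut.
Start: joints at [1.164, 0.308, 1.634, -0, 1.2, -0.07], TCP at [0.207, 0.59, 0.231] pointing down, gripper open.
Joint ranges: [-3.06, 3.06], [-0.79, 1.96], [0.05, 2.63], [-1.19, 4.34], [0.05, 2.64], [-2.94, 2.94]. Speed limits (rad/s): [2.79, 2.79, 3.14, 3.14, 3.14, 3.14].

## Interface

Orientations are given as a unit quaternion [x, y, z, w].
In Python, from rig import r gives the robot as it stands. Calls block until the motion is done:
- r.movep(position, orientation): joint-space move of the TCP to a pose.
- r.move_straight(position, frame=None, velocity=0.15, force_limit=None): straight line of the TCP; frame=None keeps the orientation; velocity is the mean speed in m/s. With force_limit (N) it stops when the force on the tool has changed by that much, and returns True; else False.
- r.move_j(angles): joint-space move.
- r.move_gripper(opening): finger opening in m; the grip force is fixed at half the most; returns when the fingers have stopped.
- r.pause(seconds).
- r.inverse_kinematics(position, orientation): joint angles nearest the present ones, or None.
- r.read_camera(name): name is "side" or "top"; returns the picture (384x512x3 uint8, red, green, blue); there is no depth.
- r.calibration(name): a dict with "fx", "fy", "cx", "cy" (pixels), "view" (4x4, takes a point from world to camera coordinates). Camera axes: x right, y down, z forward; pixel columns grow to the right and rows downward; lengths in m; the calibration is good to about 2 mm. A picture is of the moment at which its call begins. calibration takes no time and is no camera call.
A pose or a line that the arm cannot do raises r.MotionError and nothing moves.
- r.job_done(): hands the job in; it is judged then, once.
Readings, each from a call of its own:
- r.read_time(): time.
- r.read_joint_positions(): joint angles.
- r.read_qvel(): joint speeds.
- r.read_effort(): joint torques, N m.
- r.read_eef_pos(): TCP position.
- r.read_tool_rot(): TCP orientation.
- r.read_wrist_force(): force on the tool from outside, world axes, zero at the start.
- r.read_moment(): the same for the moment, N m.
- r.read_opening(): finger opening in m.
- r.read_finger_force(): force on a finger pad.
Only numpy, scipy, OpenCV 4.12 (cv2) and the standard library are available. Lean on these libraries where they do the work, as an engineer would, in place of code of your own. Each camera call takes 0.05 s, during which the arm holds its last target. There are 200 camera calls.

## Working session

There is one attempt and no reset: what is moved stays moved. The work goes in short steps, each a Python script; the robot and the scene stay as the last script left them, time stands still between calls to the robot, and variables do not carry over. Pictures are saved under pics/ and viewed, at most 14 in all, crops included, and the job is handed in when it is done.

```bash
ls; mkdir -p pics; python3 - <<'E'
from rig import r
import cv2,numpy as np
for n in("top","side"):
    im=r.read_camera(n); cv2.imwrite(f"pics/{n}0.png",cv2.resize(im[:,:,::-1],(800,600),interpolation=cv2.INTER_CUBIC)); np.save(f"pics/{n}0.npy",im)
    c=r.calibration(n); print(n,c["fx"],c["fy"],c["cx"],c["cy"]); print(np.round(c["view"],3))
print(r.pinch_z,r.read_time(),r.read_tool_rot(),r.read_opening())
E
```

```text
pics
top 409.1814354938899 409.1814354938899 258.5446608648262 194.02253289000328
[[-0.02  -1.     0.003  0.136]
 [-0.989  0.019 -0.145  0.589]
 [ 0.145 -0.006 -0.989  1.103]
 [ 0.     0.     0.     1.   ]]
side 487.19818146072055 487.19818146072055 266.3367105965151 198.80368106121415
[[-0.987 -0.162 -0.011  0.567]
 [-0.073  0.502 -0.862  0.063]
 [ 0.145 -0.849 -0.508  1.414]
 [ 0.     0.     0.     1.   ]]
0.0187 0.1 [ 1.67610420e-01  9.85852737e-01 -1.03001096e-03 -2.58840250e-04] 0.08560507068703797
```

View pics/top0.png

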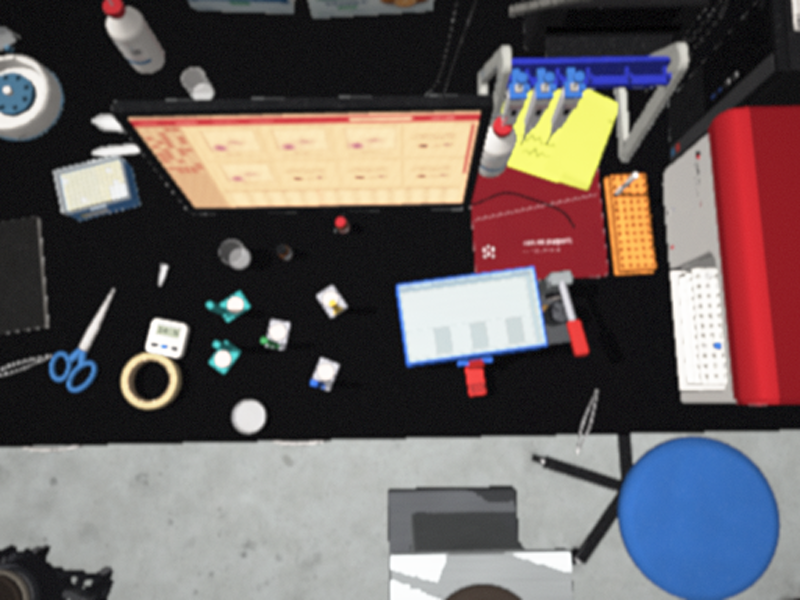

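View pics/side0.png

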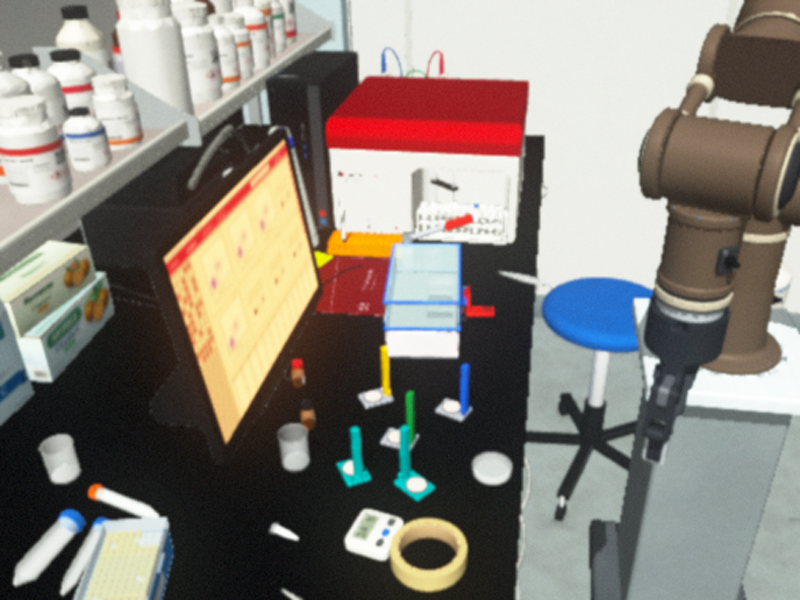

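Top view (800 px): candidates are yellow (332,300), green (277,333) and blue (323,373). The two turquoise look-alikes at (232,303) and (222,357) are excluded. The box is at about (475,315), the latch at (476,378) and the lever at (572,315).

```bash
python3 - <<'E'
import cv2,numpy as np
im=np.load("pics/top0.npy")[:,:,::-1]
def crop(u0,v0,w,h,s,n,im=im):
    c=cv2.resize(im[v0:v0+h,u0:u0+w],None,fx=s,fy=s,interpolation=cv2.INTER_CUBIC)
    for i in range(0,w,10): cv2.putText(c,str(u0+i),(i*s,10),0,.35,(255,255,255),1); cv2.line(c,(i*s,12),(i*s,18),(255,255,255),1)
    for i in range(0,h,10): cv2.putText(c,str(v0+i),(0,i*s+4),0,.35,(255,255,255),1); cv2.line(c,(24,i*s),(30,i*s),(255,255,255),1)
    cv2.imwrite(n,c)
crop(155,175,75,80,7,"pics/c1.png"); crop(245,165,140,95,5,"pics/c2.png")
E
```

```text
(no output)
```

View pics/c1.png

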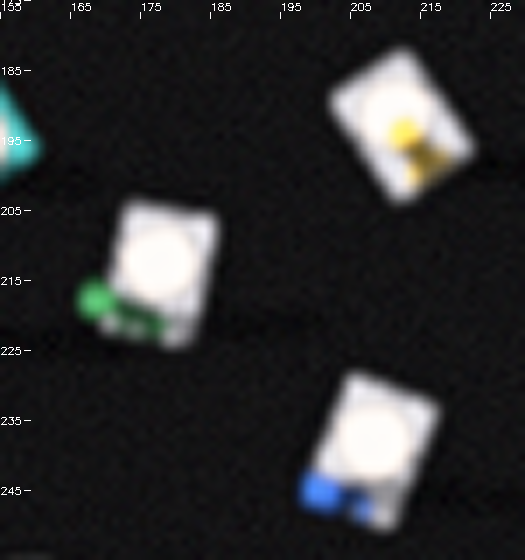

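View pics/c2.png

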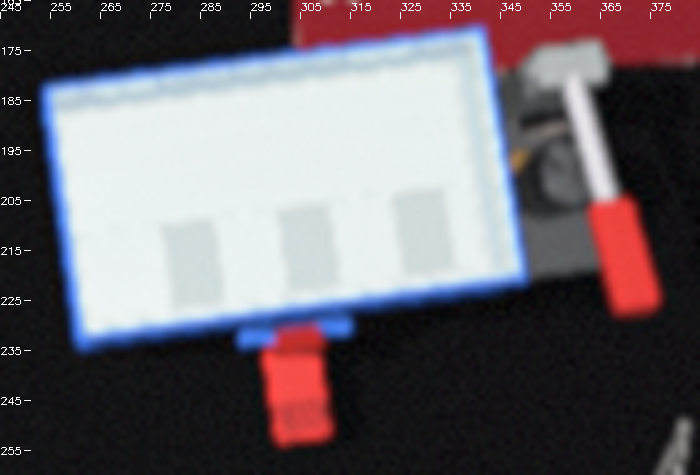

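```bash
cat > h.py <<'E'
from rig import r
import numpy as np, cv2
from scipy.optimize import least_squares
from scipy.spatial.transform import Rotation as R
def proj(P,cam="top"):
    c=r.calibration(cam); V=np.array(c["view"]); q=(V[:3,:3]@np.atleast_2d(P).T).T+V[:3,3]
    return np.c_[c["fx"]*q[:,0]/q[:,2]+c["cx"], c["fy"]*q[:,1]/q[:,2]+c["cy"]]
def ray(uv,z,cam="top"):
    c=r.calibration(cam); V=np.array(c["view"]); d=V[:3,:3].T@[(uv[0]-c["cx"])/c["fx"],(uv[1]-c["cy"])/c["fy"],1]
    o=-V[:3,:3].T@V[:3,3]; return o+d*(z-o[2])/d[2]
def W(p,pose): 
    p=np.atleast_2d(p).astype(float); c,s=np.cos(pose[2]),np.sin(pose[2])
    return np.c_[p[:,0]*c-p[:,1]*s+pose[0],p[:,0]*s+p[:,1]*c+pose[1],p[:,2]]
def fit(model,pix,x0,cam="top"):
    f=lambda q:(proj(W(model,q),cam)-pix).ravel()
    s=least_squares(f,x0); return s.x,f(s.x).reshape(-1,2)
E
python3 - <<'E'
from h import *
o=0.4
bm=[[65,115,120],[65,-115,120],[-65,-115,120],[-65,115,120]]
bp=np.array([[253.5,182.6],[342.4,170.4],[350.2,222],[261,234.6]])-o
b,e=fit(np.array(bm)/1e3,bp,[.5,-.05,.1]); print("box",b,e.round(1).tolist())
print("latch pred",proj(W([-.12,0,.037],b)), "grip",proj(W([.042-.12*np.cos(.35),-.16,.16],b)))
hm=np.array([[-44,-18,6],[-44,18,6],[6,18,6],[6,-18,6],[0,0,98]])/1e3
H={"yellow":[[212.4,181.4],[202.1,189],[212.4,204.3],[223.1,196.9],[212.9,194]],
"green":[[186.3,205.4],[173.3,203.6],[169.3,222.1],[181,225],[168.7,217.9]],
"blue":[[218.1,232.9],[205,227.9],None,[210.7,251],[201,245.3]]}
for k,p in H.items():
    i=[j for j in range(5) if p[j] is not None]; pp=np.array([p[j] for j in i])-o
    g=ray(pp.mean(0),0)
    best=min((fit(hm[i],pp,[g[0],g[1],a]) for a in(-3,-1.5,0,1.5)),key=lambda t:(t[1]**2).sum())
    print(k,best[0],best[1].round(1).tolist())
    q=best[0]
    print("  side",proj(W(hm,q),"side").round(0).tolist())
E
```

```text
box [0.55790015 0.01324652 0.11712662] [[1.2, 1.2], [-1.1, 1.6], [-0.6, -1.1], [0.5, -1.5]]
latch pred [[304.82838899 248.31229532]] grip [[370.96087469 218.99474515]]
yellow [ 0.5882613   0.2475181  -2.57298299] [[-9.7, 7.8], [11.0, -6.6], [10.1, -7.7], [-11.1, 6.6], [-0.2, -0.3]]
  side [[233.0, 259.0], [228.0, 252.0], [246.0, 247.0], [251.0, 255.0], [245.0, 222.0]]
green [0.52676176 0.36407712 2.84472974] [[-12.2, -1.4], [12.8, 3.8], [11.6, 2.1], [-12.1, -4.3], [-0.1, -0.3]]
  side [[242.0, 282.0], [249.0, 273.0], [267.0, 279.0], [260.0, 287.0], [261.0, 252.0]]
blue [0.45147285 0.25870681 3.33030731] [[-14.8, -0.6], [10.7, 1.8], [-4.1, -1.4], [7.6, 0.2]]
  side [[281.0, 263.0], [280.0, 255.0], [299.0, 254.0], [300.0, 263.0], [298.0, 229.0]]
```

```bash
python3 - <<'E'
from h import *
o=0.4
hm=np.array([[-44,18,6],[-44,-18,6],[6,-18,6],[6,18,6],[0,0,98]])/1e3
H={"yellow":[[212.4,181.4],[202.1,189],[212.4,204.3],[223.1,196.9],[212.9,194]],
"green":[[186.3,205.4],[173.3,203.6],[169.3,222.1],[181,225],[168.7,217.9]],
"blue":[[218.1,232.9],[205,227.9],None,[210.7,251],[201,245.3]]}
for k,p in H.items():
    i=[j for j in range(5) if p[j] is not None]; pp=np.array([p[j] for j in i])-o
    g=ray(pp.mean(0),0)
    best=min((fit(hm[i],pp,[g[0],g[1],a]) for a in(-3,-1.5,0,1.5)),key=lambda t:(t[1]**2).sum())
    q=best[0]; print(k,q,best[1].round(1).tolist())
    print("  side*1.5625",(proj(W(hm,q),"side")*1.5625).round(0).tolist())
b=[0.5579,0.01325,0.1171]
print("lid",(proj(W(np.array([[-65,115,120],[-65,-115,120],[65,-115,120],[65,115,120],[-120,0,37]])/1e3,b),"side")*1.5625).round(0).tolist())
E
```

```text
yellow [ 0.58835991  0.24726787 -2.5499082 ] [[0.4, 1.1], [0.4, 0.5], [-0.2, -0.7], [-0.5, -0.4], [-0.1, -0.4]]
  side*1.5625 [[356.0, 394.0], [364.0, 405.0], [392.0, 398.0], [384.0, 386.0], [383.0, 347.0]]
green [0.52643761 0.36310282 2.91289816] [[-0.8, 1.5], [0.1, 0.7], [-0.1, -0.8], [0.5, -1.1], [0.3, -0.2]]
  side*1.5625 [[388.0, 427.0], [378.0, 441.0], [408.0, 449.0], [417.0, 435.0], [408.0, 393.0]]
blue [0.45335338 0.27802101 2.75450455] [[-0.8, 0.5], [0.6, 1.0], [0.0, -1.1], [0.2, -0.4]]
  side*1.5625 [[444.0, 397.0], [433.0, 409.0], [460.0, 418.0], [471.0, 407.0], [463.0, 365.0]]
lid [[458.0, 302.0], [458.0, 244.0], [393.0, 244.0], [384.0, 301.0], [486.0, 310.0]]
```

Fits agree with the side view: the yellow, green and blue stem tops land on their pixels, residuals ≤1.5 px. Next I press the latch and plan the insertion path in 2D.

```bash
cat >> h.py <<'E'
B=np.array([0.5579,0.01325,0.1171])
def box(x,y,z): return W([x/1e3,y/1e3,z/1e3],B)[0]
def quat(zd,yd):
    z=np.array(zd,float); z/=np.linalg.norm(z); y=np.array(yd,float); y-=z*(y@z); y/=np.linalg.norm(y)
    return R.from_matrix(np.c_[np.cross(y,z),y,z]).as_quat()
bx=np.array([np.cos(B[2]),np.sin(B[2]),0]); by=np.array([-bx[1],bx[0],0]); ez=np.array([0,0,1.])
def snap(cam,n,s=None):
    im=r.read_camera(cam); cv2.imwrite(n,cv2.resize(im[:,:,::-1],(800,600),interpolation=cv2.INTER_CUBIC)); np.save(n[:-3]+"npy",im)
E
cat > plan.py <<'E'
import numpy as np
def sd(p,lo,hi):
    d=np.maximum(lo-p,p-hi); return np.linalg.norm(np.maximum(d,0),axis=-1)+np.minimum(d.max(-1),0)
hb=[(np.array([-6,0.]),np.array([44,7.5])),(np.array([-5,0.]),np.array([5,98.]))]
ob=[(np.array([15,52.]),np.array([49,56.])),(np.array([-49,52.]),np.array([-15,56.])),(np.array([-200,-20.]),np.array([200,6.]))]
def edge(lo,hi,n=60):
    t=np.linspace(0,1,n)[:,None]; c=np.array([lo,[hi[0],lo[1]],hi,[lo[0],hi[1]],lo]); return np.vstack([c[i]+t*(c[i+1]-c[i]) for i in range(4)])
he=np.vstack([edge(*b) for b in hb]); oe=np.vstack([edge(*b) for b in ob[:2]])
def clear(u0,z0,th):
    c,s=np.cos(th),np.sin(th)
    P=np.c_[u0+he[:,0]*c+he[:,1]*s, z0-he[:,0]*s+he[:,1]*c]
    Q=oe-[u0,z0]; Q=np.c_[Q[:,0]*c-Q[:,1]*s, Q[:,0]*s+Q[:,1]*c]
    return min([sd(P,*o).min() for o in ob]+[sd(Q,*b).min() for b in hb])
if __name__=="__main__":
    th=np.radians(38)
    for th in np.radians([35,38,40]):
        print([(s,round(float(clear(-s*np.cos(th)-4*np.sin(th),54+s*np.sin(th)-4*np.cos(th),th)),1)) for s in(60,45,30,15,5,0,-2,-4)])
    for d in(38,34,30,25,20,15,10,5,0):
        best=max(((clear(u,z,np.radians(d)),u,z) for u in range(-26,8) for z in range(6,56)))
        print(d,best)
E
python3 plan.py
python3 - <<'E'
from h import *
r.move_gripper(0.0)
q=quat(-ez,by); p=box(-124,0,37)
r.movep(p+[0,0,.08],q); r.move_straight(p+[0,0,.006])
print(r.move_straight(p-[0,0,.013],velocity=.03),r.read_wrist_force(),r.read_eef_pos()-p)
r.pause(.3); r.move_straight(p+[0,0,.1]); snap("side","pics/s1.png"); snap("top","pics/t1.png"); print(r.read_time(),r.read_joint_positions())
E
```

```text
[(60, 3.9), (45, 3.0), (30, 3.0), (15, 3.0), (5, 3.5), (0, 3.5), (-2, 3.5), (-4, 2.1)]
[(60, 4.7), (45, 3.7), (30, 3.7), (15, 3.7), (5, 4.2), (0, 4.2), (-2, 3.6), (-4, 1.6)]
[(60, 5.2), (45, 4.1), (30, 4.1), (15, 4.1), (5, 4.5), (0, 4.6), (-2, 3.2), (-4, 1.2)]
38 (np.float64(5.773589538400952), -4, 50)
34 (np.float64(6.060179952455096), -4, 48)
30 (np.float64(6.9641016151377535), -11, 35)
25 (np.float64(7.622357171811789), -9, 35)
20 (np.float64(8.404446838259844), -8, 32)
15 (np.float64(8.939063692773043), -7, 28)
10 (np.float64(9.42241570115045), -3, 37)
5 (np.float64(9.75641629886822), -2, 31)
0 (np.float64(10.0), 0, 34)
False [ 0.61409159 -0.1209682   5.00991584] [ 0.00112223 -0.00016532 -0.01257583]
5.8917 [-1.03072453e-01  6.36701019e-02  2.14374241e+00  2.53322527e-05
  9.37220599e-01 -1.79091896e+00]
```

View pics/s1.png

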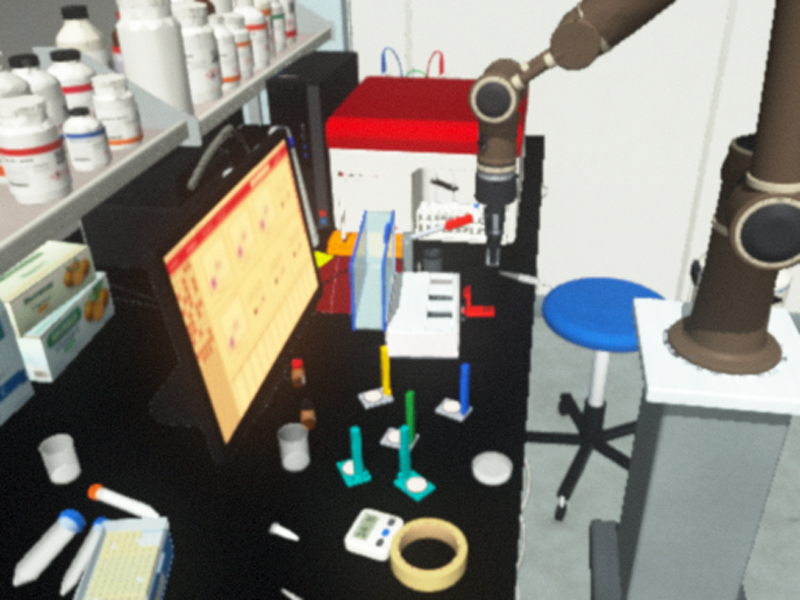

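View pics/t1.png

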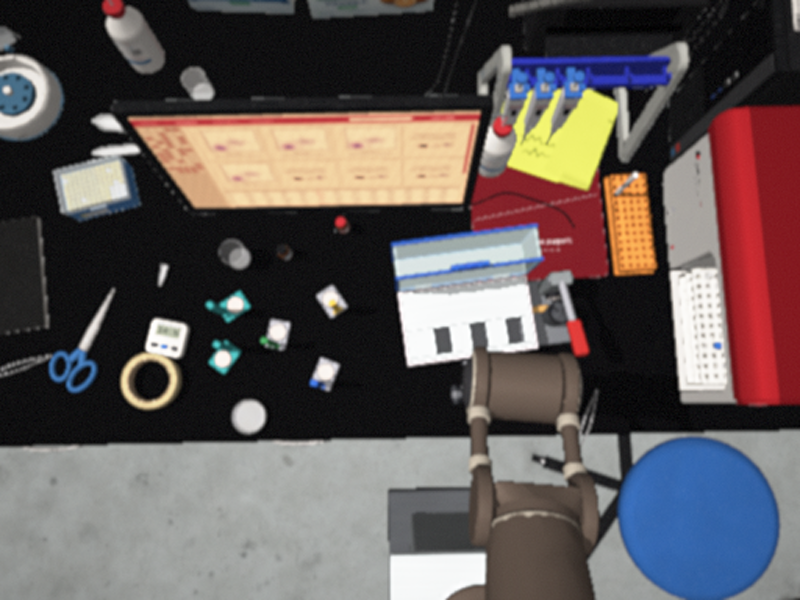

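The lid stands open behind the box, and the three slots show at about (442,340), (478,335) and (514,331). Next I refine the box pose from the slots, check the path and IK, and watch for knocks.

```bash
python3 - <<'E'
from h import *
from plan import clear
im=np.load("pics/t1.npy"); g=cv2.cvtColor(im,cv2.COLOR_RGB2GRAY)
roi=g[200:232,268:345]; m=(roi<140).astype(np.uint8); n,l,st,c=cv2.connectedComponentsWithStats(m)
for i in range(1,n):
    if 60<st[i,4]<400: print("slot",c[i]+[268,200],st[i])
print("pred",proj([box(-30,y,56) for y in(48,-16,-80)]).round(1).tolist())
wp=[(-2.5,50.8,38),(-4,48,34),(-8,40,29),(-8,33,22),(-5,24,14),(-2,15,7),(0,8,0)]
a=np.array(wp,float)
for p,q in zip(a[:-1],a[1:]): print(q,round(min(float(clear(x[0],x[1],np.radians(x[2]))) for x in (p+(q-p)*t for t in np.linspace(0,1,8))),1))
H=dict(yellow=[.58836,.24727,-2.5499],green=[.52644,.3631,2.9129],blue=[.45335,.27802,2.7545])
for sg in(1,-1):
  for k,h in H.items():
    hy=np.array([-np.sin(h[2]),np.cos(h[2]),0])
    print(sg,k,np.round(r.inverse_kinematics([h[0],h[1],.066],quat(-ez,sg*hy)) ,2))
  for y in(48,-16,-80):
   for th in(0,38):
    t=np.radians(th); s=60; u=-s*np.cos(t)-4*np.sin(t)+66*np.sin(t) if th else 0; z=54+s*np.sin(t)-4*np.cos(t)+66*np.cos(t) if th else 72
    j=r.inverse_kinematics(box(-30,y+u,z),quat(-by*np.sin(t)-ez*np.cos(t),sg*bx)); print(sg,y,th,None if j is None else np.round(j,2))
E
```

```text
slot [329.03676471 210.94852941] [ 56   3  11  17 136]
slot [283.21428571 217.38571429] [ 10  10  11  16 140]
pred [[283.3, 217.9], [306.4, 214.7], [329.3, 211.5]]
[-4. 48. 34.] 4.2
[-8. 40. 29.] 5.7
[-8. 33. 22.] 5.9
[-5. 24. 14.] 6.7
[-2. 15.  7.] 3.6
[0. 8. 0.] 2.0
1 yellow [ 0.33  0.52  1.7  -0.    0.92  1.31]
1 green [ 0.54  0.52  1.7  -0.    0.92  2.34]
1 blue [ 0.47  0.35  1.96 -0.    0.83  2.43]
1 48 0 [ 0.03  0.33  1.97 -0.    0.84 -0.09]
1 48 38 [ 0.37  0.38  1.9  -0.71  1.16  0.65]
1 -16 0 [-0.09  0.34  1.96 -0.    0.84 -0.21]
1 -16 38 [ 0.26  0.35  1.94 -0.76  1.09  0.58]
1 -80 0 [-0.21  0.36  1.93 -0.    0.85 -0.33]
1 -80 38 [ 0.14  0.34  1.97 -0.8   1.03  0.52]
-1 yellow [ 0.33  0.52  1.7  -0.    0.92 -1.83]
-1 green [ 0.54  0.52  1.7  -0.    0.92 -0.81]
-1 blue [ 0.47  0.35  1.96 -0.    0.83 -0.72]
-1 48 0 None
-1 48 38 [ 0.37  0.38  1.9  -0.71  1.16 -2.5 ]
-1 -16 0 [-0.09  0.34  1.96 -0.    0.84  2.93]
-1 -16 38 [ 0.26  0.35  1.94 -0.76  1.09 -2.56]
-1 -80 0 [-0.21  0.36  1.93 -0.    0.85  2.82]
-1 -80 38 [ 0.14  0.34  1.97 -0.8   1.03 -2.62]
```

```bash
cat >> h.py <<'E'
HT=66.
H=dict(yellow=[.58836,.24727,-2.5499],green=[.52644,.3631,2.9129],blue=[.45335,.27802,2.7545])
HUE=dict(yellow=(20,32),green=(50,75),blue=(105,120))
def blob(im,k):
    c=proj([H[k][0],H[k][1],.05])[0]; hsv=cv2.cvtColor(im,cv2.COLOR_RGB2HSV)
    m=cv2.inRange(hsv,(HUE[k][0],110,50),(HUE[k][1],255,255)); v,u=np.nonzero(m); s=np.hypot(u-c[0],v-c[1])<35
    return np.array([u[s].mean(),v[s].mean(),s.sum()])
def moved(k):
    return blob(r.read_camera("top"),k)-blob(np.load("pics/top0.npy"),k)
def pick(k):
    h=H[k]; hy=[-np.sin(h[2]),np.cos(h[2]),0]; q=quat(-ez,hy); p=np.array([h[0],h[1],HT/1e3])
    r.move_gripper(.06); r.movep(p+[0,0,.12],q); r.move_straight(p); r.move_gripper(0)
    print("opening",r.read_opening(),r.read_finger_force()); r.move_straight(p+[0,0,.17]); print("lifted",r.read_opening(),r.read_time())
def tpose(y,u,z,d):
    t=np.radians(d); return box(-30,y+u+HT*np.sin(t),z+HT*np.cos(t)),quat(-by*np.sin(t)-ez*np.cos(t),bx)
def line(s,d=38):
    t=np.radians(d); return -s*np.cos(t)-4*np.sin(t),54+s*np.sin(t)-4*np.cos(t),d
WP=[(-2.5,50.8,38),(-4,48,34),(-8,40,29),(-8,33,22),(-5,24,14),(-2,15,7),(0,8,0)]
def go(y,w,v,fl=None):
    p,q=tpose(y,*w); return r.move_straight(p,frame=q,velocity=v,force_limit=fl)
E
python3 - <<'E'
from h import *
for k in H: print(k,moved(k).round(1))
p=r.read_eef_pos(); r.move_straight([p[0],p[1],.26])
pick("yellow")
r.movep(*tpose(-80,*line(110))); go(-80,line(62),.12)
snap("side","pics/s2.png"); snap("top","pics/t2.png"); print(r.read_time(),r.read_wrist_force())
a=cv2.resize(np.load("pics/t2.npy")[150:250,230:380,::-1],None,fx=4,fy=4,interpolation=2); b=cv2.resize(np.load("pics/s2.npy")[90:240,220:340,::-1],None,fx=4,fy=4,interpolation=2)
o=np.zeros((600,1080,3),np.uint8); o[:400,:600]=a; o[:,600:]=b; cv2.imwrite("pics/c3.png",cv2.resize(o,(800,444)))
E
```

```text
yellow [-0.1 -0.1  1. ]
green [0. 0. 0.]
blue [ 0.  -0.1  1. ]
opening 0.010555170841396169 59.249566197395325
lifted 0.01111004331188431 12.9583
14.9667 [ 0.01985227  0.36695817 -1.94786797]
```

View pics/c3.png

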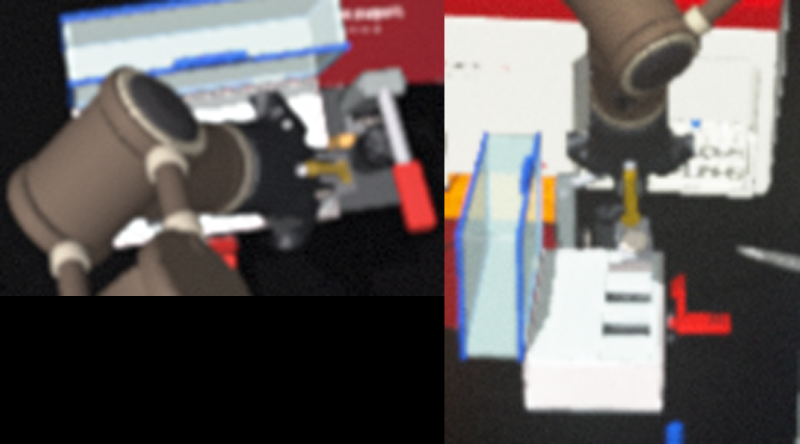

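Yellow is held, its tilted foot with the toe at the right slot (side crop about (635,250)). Continuing the insertion.

```bash
cat >> h.py <<'E'
def insert(y):
    for w in [line(45),line(30),line(15)]+WP:
        f=go(y,w,.06,12)
        if f: print("CONTACT at",w,r.read_wrist_force(),r.read_eef_pos()-tpose(y,*w)[0]); return False
    print("floor",go(y,(0,3,0),.02,5),r.read_eef_pos()[2]-HT/1e3,r.read_wrist_force().round(1))
    return True
def release(y):
    r.move_gripper(.035); go(y,(0,70,0),.12); print("t",r.read_time())
E
python3 - <<'E'
from h import *
if insert(-80): release(-80)
snap("side","pics/s3.png"); print(r.read_wrist_force().round(1))
b=cv2.resize(np.load("pics/s3.npy")[110:240,220:330,::-1],None,fx=4,fy=4,interpolation=2); cv2.imwrite("pics/c4.png",b)
E
```

```text
floor True 0.00654773927560541 [-0.3  0.7  5.2]
t 19.6417
[ 0.6  0.2 -0.4]
```

View pics/c4.png

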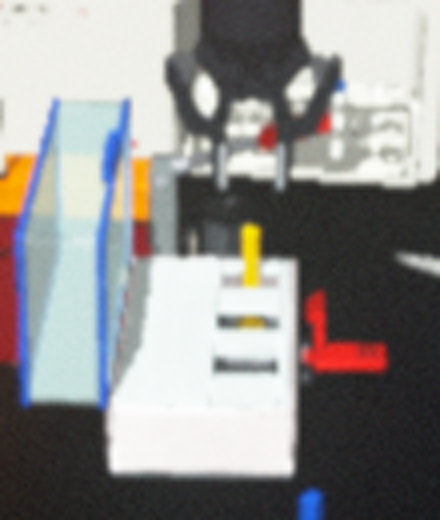

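Yellow stands upright in the right slot (stem at crop (252,255)). Green goes next, into the middle slot.

```bash
cat > one.py <<'E'
from h import *
import sys
k,y=sys.argv[1],float(sys.argv[2])
p=r.read_eef_pos(); r.move_straight([p[0],p[1],.27])
r.movep([.40,.0,.27],quat(-ez,by))
d=moved(k); print(k,d.round(1))
if abs(d[:2]).max()<.6:
    pick(k)
    if .009<r.read_opening()<.014:
        r.movep(*tpose(y,*line(120))); go(y,line(62),.12)
        if insert(y): release(y)
    snap("top","pics/t_%s.png"%k); snap("side","pics/s_%s.png"%k)
    b=cv2.resize(np.load("pics/s_%s.npy"%k)[110:280,220:330,::-1],None,fx=3.5,fy=3.5,interpolation=2); cv2.imwrite("pics/c_%s.png"%k,b)
E
python3 one.py green -16
```

```text
green [0. 0. 0.]
opening 0.010919525693117455 58.78202140331268
lifted 0.010969237990649933 28.6417
floor True 0.006930756717178577 [-0.4  0.   4.3]
t 35.55
```

```bash
python3 one.py blue 48; python3 - <<'E'
import cv2
cv2.imwrite("pics/m.png",cv2.hconcat([cv2.imread("pics/c_green.png"),cv2.imread("pics/c_blue.png")]) ) if __import__("os").path.exists("pics/c_blue.png") else None
E
```

```text
blue [ 0.  -0.1  1. ]
opening 0.0110220900436906 58.4176379442215
lifted 0.010998474220049511 44.75
floor True 0.006704885468215321 [-0.5 -0.7  4.7]
t 51.6667
```

View pics/m.png

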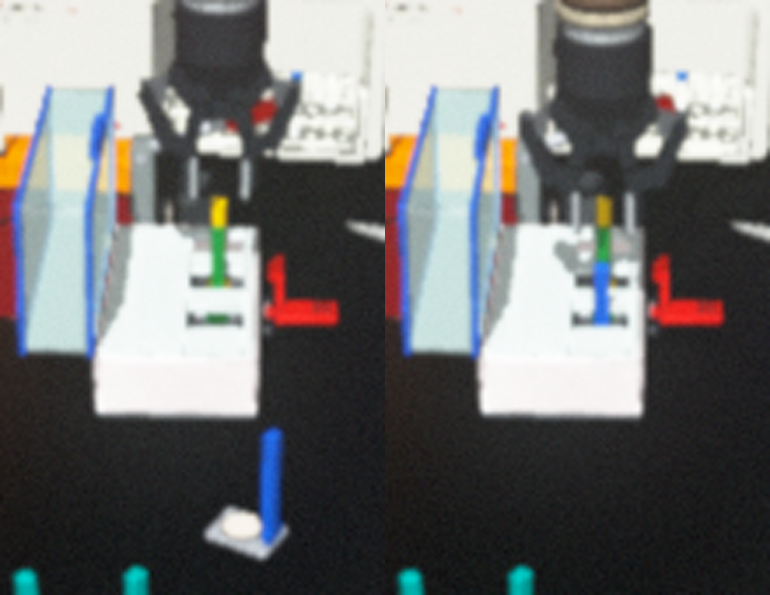

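All three holders stand in their slots, stems up. Before pushing the lid I check the monitor clearance behind it.

```bash
python3 - <<'E'
from h import *
from scipy.optimize import least_squares as ls
for a,b in[((474,208),(318,288)),((490,98),(285,135)),((190,212),(228,440))]:
    s=ls(lambda p:np.r_[proj(p)[0]-np.array(a)/1.5625,proj(p,"side")[0]-np.array(b)/1.5625],[.7,.1,.1]); print(s.x.round(3),s.cost.round(1))
print(box(140,0,175),box(140,-40,175))
c=r.read_joint_positions(); q=quat(-ez,by)
for y in(0,-40):
  for phi in(1.55,1.0,.5,0):
    P=box(65-115*np.cos(phi)+60*np.sin(phi)+11,y,60+115*np.sin(phi)+60*np.cos(phi)); j=r.inverse_kinematics(P,q); print(y,phi,P.round(3),None if j is None else j.round(2))
print(r.inverse_kinematics(box(145,-40,260),q))
E
```

```text
[ 0.767 -0.006  0.055] 2.6
[0.814 0.004 0.369] 10.0
[0.756 0.497 0.089] 0.4
[0.69694123 0.02960656 0.175     ] [ 0.70161453 -0.01011951  0.175     ]
0 1.55 [0.691 0.029 0.176] [-0.02  0.48  1.51 -0.    1.15 -1.71]
0 1.0 [0.622 0.021 0.189] [-0.04  0.34  1.68 -0.    1.12 -1.72]
0 0.5 [0.562 0.014 0.168] [-0.05  0.26  1.84 -0.    1.05 -1.74]
0 0 [0.519 0.009 0.12 ] [-0.07  0.25  1.97 -0.    0.93 -1.76]
-40 1.55 [ 0.695 -0.011  0.176] [-0.08  0.49  1.5  -0.    1.16 -1.77]
-40 1.0 [ 0.626 -0.019  0.189] [-0.1   0.35  1.67 -0.    1.12 -1.79]
-40 0.5 [ 0.566 -0.026  0.168] [-0.12  0.27  1.83 -0.    1.05 -1.81]
-40 0 [ 0.524 -0.031  0.12 ] [-0.14  0.26  1.95 -0.    0.93 -1.83]
[-7.50917100e-02  4.42986345e-01  1.39135998e+00 -4.44089210e-16
  1.30724633e+00 -1.76298804e+00]
```

```bash
python3 - <<'E'
from h import *
q=quat(-ez,by); y=-50
def P(phi,dx=11,dz=0): return box(65-115*np.cos(phi)+60*np.sin(phi)+dx,y,60+115*np.sin(phi)+60*np.cos(phi)+dz)
p=r.read_eef_pos(); r.move_straight([p[0],p[1],.27])
r.move_gripper(0); r.movep(box(-60,y,290),q); r.move_straight(box(155,y,290),velocity=.2)
r.move_straight(box(155,y,230)); print("down",r.move_straight(P(1.55,30,-4),velocity=.08,force_limit=6),r.read_wrist_force().round(1))
ok=False
for phi in np.arange(1.55,.05,-.1):
    f=r.move_straight(P(phi),velocity=.12,force_limit=25)
    if abs(phi-1.25)<.01 or abs(phi-.65)<.01 or f: print(phi,f,r.read_wrist_force().round(1))
    if f: break
else:
    print("end",r.move_straight(P(0,11,-4),velocity=.04,force_limit=25),r.read_wrist_force().round(1),r.read_eef_pos()[2])
    r.pause(.2); r.move_straight(P(0,11,90))
snap("side","pics/s5.png"); snap("top","pics/t5.png"); print(r.read_time(),r.read_wrist_force().round(1))
E
```

```text
down False [0.4 0.2 0.2]
1.2499999999999998 False [ 2.3 -0.5  3.6]
0.6499999999999992 False [-0.3  0.7  3.1]
end False [-6.8  0.7 18.2] 0.11904627774172469
63.175 [-0.4 -0.2 -0.8]
```

View pics/s5.png

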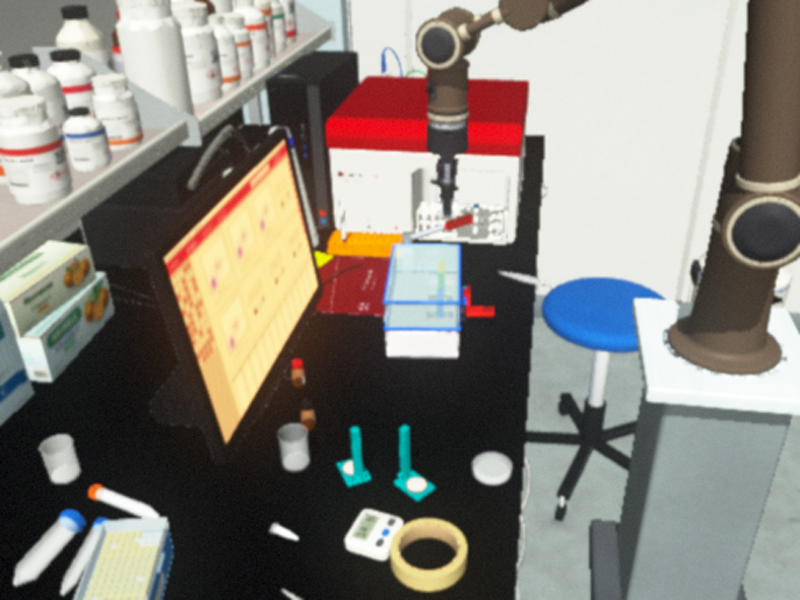

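The lid looks shut, as at the start, and nothing holds it down. Now the pump strokes.

```bash
python3 - <<'E'
from h import *
q=quat(-ez,by); X=-74
r.movep(box(X,-160,220),q); r.move_straight(box(X,-160,172))
for i in range(3):
    r.move_straight(box(X,-160,100),velocity=.1,force_limit=25)
    f=r.move_straight(box(X,-160,80),velocity=.04,force_limit=18); w=r.read_wrist_force().round(1); z=r.read_eef_pos()[2]; r.pause(.2)
    if i==0: snap("side","pics/s6.png")
    print(f,w,z); r.move_straight(box(X,-160,175),velocity=.1); r.pause(.5); print(r.read_wrist_force().round(1))
r.move_straight(box(X,-160,260)); r.movep([.4,.0,.35],q)
snap("side","pics/s7.png"); snap("top","pics/t7.png"); print(r.read_time())
c=[cv2.resize(np.load(f)[y:y+130,x:x+130,::-1],None,fx=3,fy=3,interpolation=2) for f,x,y in(("pics/s6.npy",225,105),("pics/s7.npy",225,105))]
cv2.imwrite("pics/c7.png",cv2.hconcat(c))
E
```

```text
True [-5.5  1.4 14.9] 0.08963191954508883
[ 0.6 -0.7 -0. ]
True [-5.   1.7 15.6] 0.08934737831615594
[ 1.  -0.6 -0.1]
True [-5.4  2.1 16. ] 0.08932130940555129
[-0.7 -0.6  0.5]
74.9083
```

View pics/c7.png

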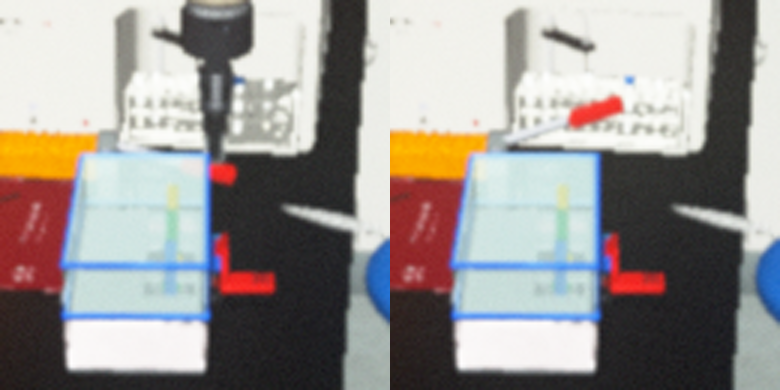

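View pics/t7.png

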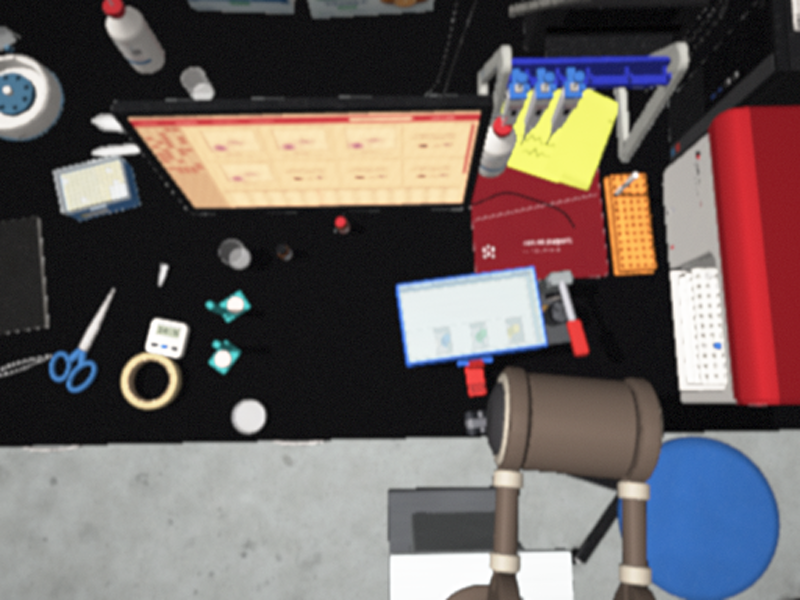

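The lid is latched, and all three stems are upright under it at about (442,340), (478,335) and (514,331). The lever is back up; each stroke ended on the hard stop at z ≈ 89 mm. The bystanders haven't moved.

```bash
python3 -c "
from rig import r
print(r.job_done())"
```

```text
the job is handed in; nothing more can be done
None
```

Job handed in at about 75 s: all three filter holders stand in their own slots, the lid is latched shut, the pump lever got three full strokes, and the vials, beaker and petri dish were left alone; no verdict was returned.

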